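# Cover the watch movement with the dust cover that fits

## Task

The watch movement on the round grey tray must be covered for the night. Of the three knobbed brass dust covers, take the one that fits, wide enough to go over the movement and narrow enough to stand inside the tray's rim, and set it down over the movement so that it stands flat on the tray floor. Lower it into place, do not drop it, and leave the other two covers where they are.

Things in the scene. Friction and masses are not known exactly. Their poses are not given: they have to be found in the camera images.
- cover_small: The smallest of three look-alike brass dust covers: a round inverted cup, 42 mm outside and 36 mm inside diameter, 26 mm high without the knob, 23 mm deep inside; on top a dark steel knob, an upright cylinder 16 mm across and 26 mm tall (its underside 26 mm and its top 52 mm above the lower edge). Loose, open side down on the bench. Origin: centre of its lower edge; z up along the knob. Too narrow to go over the movement.
- cover_medium: The middle one of three look-alike brass dust covers: a round inverted cup, 76 mm outside and 70 mm inside diameter, 26 mm high without the knob, 23 mm deep inside; on top a dark steel knob, an upright cylinder 16 mm across and 26 mm tall (its underside 26 mm and its top 52 mm above the lower edge). Loose, open side down on the bench. Origin: centre of its lower edge; z up along the knob. Goes over the movement and inside the tray's rim.
- cover_large: The largest of three look-alike brass dust covers: a round inverted cup, 120 mm outside and 114 mm inside diameter, 26 mm high without the knob, 23 mm deep inside; on top a dark steel knob, an upright cylinder 16 mm across and 26 mm tall (its underside 26 mm and its top 52 mm above the lower edge). Loose, open side down on the bench. Origin: centre of its lower edge; z up along the knob. Too wide for the inside of the tray's rim.
- tray: Round grey tray, fixed to the bench, 120 mm across, 14 mm high; its floor is 6 mm above the bench, and its rim flares from 98 mm inside diameter at the floor to 110 mm at the top. A round watch movement in its holder, 45 mm across and 8 mm high, is fixed on the centre of the floor. Origin: centre of the underside; z up.
There are look-alikes about, which are no part of the job. Leave any orange look-alike of the cover_medium alone.

How it is judged:
At the end, for the whole second after the job is handed in: The middle cover stands flat on the tray floor over the movement: within 18 mm of the tray's centre, its lower edge less than 10 mm above the tray's underside, tilted less than 0.15 rad, at rest; the small and large covers are within 30 mm of where they started (horizontal distance between cover_medium and tray below 0.018 m and z of cover_medium in the frame of tray below 0.01 m and angle between cover_medium's own z axis and vertical below 0.15 rad and linear speed of cover_medium below 0.02 m/s and distance of each of cover_small, cover_large from where it was at the start of the episode below 0.03 m); the robot touches nothing.
It fails at once if the middle cover is let go over the tray with its lower edge more than 20 mm above the tray floor (dropped) (horizontal distance between cover_medium and tray below 0.06 m and z of cover_medium in the frame of tray above 0.026 m and contact force between the fingers and cover_medium below 0.02 N).
It fails at once if the small or large cover is moved more than 30 mm (distance of any of cover_small, cover_large from where it was at the start of the episode above 0.03 m).
It also fails if it takes over 35 s, if anything falls off the work surface, if the arm or the gripper's body presses on something with over 40 N, if the wrist force passes 120 N, or if a joint passes its speed limit or range.

## Robot

A 7-joint arm with a two-finger parallel gripper is mounted at the origin on a cart in front of the work surface, level with it; the furniture and walls round the work are solid. World frame = base frame: x ahead of the robot, y to its left, z up, the work surface at z = 0. Lengths are in m, angles in rad, forces in N, time in s.
With the tool pointing down it reaches from about 0.425 to 0.875 m from the base axis. Payload 4.7 kg.
Tool frame: the origin (TCP) lies where the fingers leave the gripper's body, on its centre line; the fingertips stand 70 mm ahead of it and the grasp point (between the pads) lies 51 mm ahead of it (env.grasp_offset is the x of the grasp point in the tool frame, in m); x points along the fingers, y is the direction in which the jaws open and shut, and the axes are right-handed (so a half turn about x gives the same grasp; the last joint's range is limited). The gripper opens to 87 mm and grips with 3 to 60 N. Pads are 19 mm wide; open, the fingers measure 117 mm over their backs; the gripper's body (75 mm by 190 mm) begins 51 mm behind the grasp point.
Start: joints at [1.259, 0.321, -0.07, 1.45, 0.023, 1.371, -0.057], TCP at [0.208, -0.616, 0.292] pointing down, gripper open.
Joint ranges: [-2.86, 2.86], [-0.3, 2.09], [-1.38, 1.24], [0.06, 2.45], [-1.56, 4.7], [0.09, 2.05], [-2.69, 2.69]. Speed limits (rad/s): [2.57, 2.57, 3.14, 3.14, 3.14, 3.14, 3.14].

## Interface

Orientations are given as a unit quaternion [x, y, z, w].
In Python, from rig import env gives the robot as it stands. The module is installed in compiled form; this text tells all that it offers.
- The arm moves only by the shell command python3 -m handwheel 'ROWS'. ROWS is JSON, a list of rows, each a list of 7 numbers: the turn, a rotation vector about the tool's x, y, z each as a share of 0.08 rad, from -1 to 1, then the shift along the tool's x, y, z each as a share of 0.03 m, from -1 to 1, then the opening, from 0 (shut) to 1 (fully open). A call has exactly 5 rows; each row shifts and turns the commanded pose from where the row before left it, along the tool's axes as they then stand; what a row does not reach is not made up. A row lasts 1/12 s, in which the tool goes at most 41.7 mm and 7.16 degrees, less where a joint would pass 70% of its speed; a pose out of reach is approached as far as the arm can. A call with a number of a shift or a turn outside -1 to 1 is refused whole. A call with a gripper value outside its range is refused whole. The fingers move at their own pace and stop on an object; the grip force is fixed at half the most. Time passes only in rows, so rows that do not move let the fingers close, or fill a call up. It gives the time, the measured TCP pose, the force and the opening at its end, in the units of the state.
- env.read_state(): the state, without advancing time (a new reading comes with each control period).
- env.camera(name): name is "scene" or "top" or "wrist"; returns a dict with "color" (420x560x3 uint8, red, green, blue), "z_map" (420x560 float32, m along the optical axis (not along the pixel's ray), 0 where there is no reading), "fx", "fy", "cx", "cy" (pixels), "rvec" (rotation vector, rad) and "tvec" (3), from world to camera coordinates, as OpenCV has them; the wrist camera has in their place "hand_eye" (4x4, takes a point from camera to tool coordinates, whose origin is the TCP and whose axes are the tool frame's). Camera axes: x right, y down, z forward; pixel columns grow to the right and rows downward; lengths in m; the calibration is good to about 2 mm. A picture is of the moment at which its call begins: read the wrist's pose just before it.
- env.sign_off(): hands the job in, once; it reports no verdict.
Trained networks look in the newest picture that a camera, given by its name, has taken for a name from the list of things; names that differ only in an ending like _2 or _b are one class to them, and where a whole thing is asked for, a point or a joint stands for the part that bears it (a point fixed in the world has none). Each returns a list of dicts, best first, with "p" (0 to 1); they miss things now and then, are a little off and sometimes report something else, mostly with a low value. They report only what shows in the picture. A call takes as long as a camera call. They do not tell look-alikes from the thing itself.
- env.boxes_of(camera, label): "at" ([x, y, z] in m, in world coordinates, good to about 4 mm: the middle of the surface that is visible of it).
The state is a dict: "time": time; "joint_positions": joint angles; "dq": joint speeds; "joint_torque": joint torques, N m; "tool_pos": TCP position; "eef_rot": TCP orientation; "ft_force": force on the tool from outside, world axes, zero at the start; "wrist_torque": the same for the moment, N m; "opening": finger opening in m.
Only numpy, scipy, OpenCV 4.12 (cv2) and the standard library are available. Lean on these libraries where they do the work, as an engineer would, in place of code of your own. Each camera call takes 0.05 s, during which the arm holds its last target.

## Working session

There is one attempt and no reset: what is moved stays moved. The work goes in short steps, Python scripts to look and compute and a shell command to move; the robot and the scene stay as the last step left them, time stands still between calls to the robot, and variables do not carry over. Pictures are saved under pics/ and viewed, and the job is handed in when it is done.

```bash
mkdir -p pics; cat > h.py <<'E'
import numpy as np, cv2
from rig import env
from scipy.spatial.transform import Rotation as R
def snap(n,f):
    s=env.read_state(); c=env.camera(n); cv2.imwrite(f'pics/{f}.png',c['color'][:,:,::-1]); return s,c
def world(c,s=None):
    z=c['z_map'];v,u=np.mgrid[:z.shape[0],:z.shape[1]]
    P=np.stack([(u-c['cx'])/c['fx']*z,(v-c['cy'])/c['fy']*z,z],-1)
    if 'hand_eye' in c:
        H=np.array(c['hand_eye']);P=P@H[:3,:3].T+H[:3,3]
        return P@R.from_quat(s['eef_rot']).as_matrix().T+s['tool_pos']
    M=R.from_rotvec(np.ravel(c['rvec'])).as_matrix()
    return (P-np.ravel(c['tvec']))@M
E
python3 - <<'E'
from h import *
for n in ['scene','top']:
    s,c=snap(n,n+'1')
    for l in ['cover_small','cover_medium','cover_large','tray']:
        print(n,l,[(np.round(d['at'],3).tolist(),round(d['p'],2)) for d in env.boxes_of(n,l)])
s=env.read_state();print(s['time'],s['tool_pos'],s['eef_rot'],s['opening'],env.grasp_offset)
print(R.from_quat(s['eef_rot']).as_matrix().round(3))
E
```

```text
scene cover_small [([0.414, 0.253, 0.026], 0.92)]
scene cover_medium [([0.626, 0.262, 0.026], 0.76), ([0.411, 0.349, 0.022], 0.75)]
scene cover_large [([0.517, 0.097, 0.028], 0.98)]
scene tray [([0.462, -0.188, 0.003], 0.74)]
top cover_small [([0.423, 0.243, 0.028], 0.58)]
top cover_medium [([0.637, 0.258, 0.024], 0.83), ([0.426, 0.342, 0.023], 0.8)]
top cover_large [([0.527, 0.082, 0.02], 0.61)]
top tray [([0.469, -0.193, 0.003], 0.95)]
0.5 [ 0.208026  -0.6158216  0.292262 ] [-0.69773863 -0.11466117  0.69774953 -0.11471362] 0.08722335689410836 0.051
[[-0.     0.32  -0.947]
 [-0.    -0.947 -0.32 ]
 [-1.     0.     0.   ]]
```

View pics/top1.png

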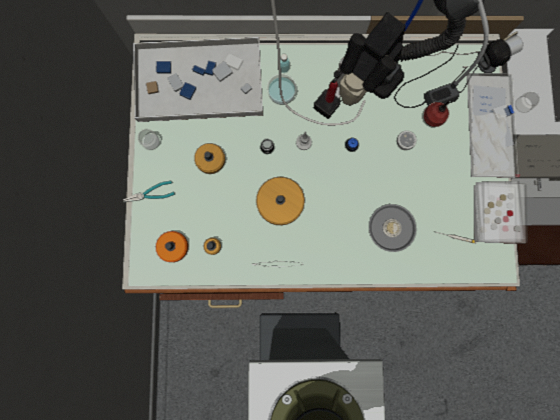

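View pics/scene1.png

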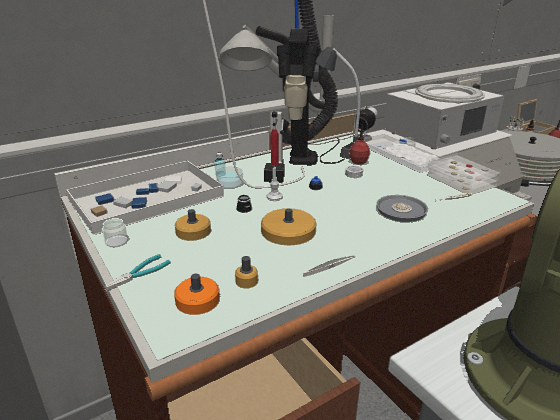

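```bash
python3 - <<'E'
from h import *
for n in ['top','scene']:
    s,c=snap(n,n+'2'); W=world(c); np.save(f'pics/{n}W.npy',W)
    bgr=c['color']
    for name,(x,y),r in [('med',(.635,.258),.06),('small',(.42,.245),.04),('large',(.525,.087),.08),('orange',(.42,.343),.06),('tray',(.467,-.192),.09)]:
        d=np.hypot(W[...,0]-x,W[...,1]-y)<r
        for lo,hi in ([(.047,.06),(.02,.03)] if name!='tray' else [(.011,.018),(.003,.009)]):
            m=d&(W[...,2]>lo)&(W[...,2]<hi); p=W[m]
            if len(p)<4: print(n,name,lo,'few',len(p));continue
            (cx,cy),rr=cv2.minEnclosingCircle(p[:,:2].astype(np.float32))
            print(n,name,lo,len(p),'mean',p.mean(0).round(4),'circ',round(cx,4),round(cy,4),round(rr,4))
    # tall things
    m=(W[...,2]>.08)&(c['z_map']>0)&(W[...,0]>.35)&(W[...,0]<1.1)&(abs(W[...,1])<.6)
    for y0 in np.arange(-.6,.6,.1):
        k=m&(W[...,1]>=y0)&(W[...,1]<y0+.1)
        if k.sum(): print(n,'tall y',round(y0,1),k.sum(),'xmin',W[k][:,0].min().round(3),'zmax',W[k][:,2].max().round(2), 'xmin at z', W[k][W[k][:,0].argmin()].round(2))
E
```

```text
top med 0.047 33 mean [0.6421 0.2566 0.0513] circ 0.6427 0.2568 0.0078
top med 0.02 638 mean [0.6414 0.2557 0.0257] circ 0.6426 0.2569 0.038
top small 0.047 37 mean [0.4239 0.2462 0.0516] circ 0.4239 0.2463 0.0076
top small 0.02 174 mean [0.4238 0.2451 0.0252] circ 0.424 0.2464 0.0208
top large 0.047 36 mean [0.5341 0.0811 0.0517] circ 0.5346 0.0813 0.0079
top large 0.02 1735 mean [0.5334 0.0814 0.0258] circ 0.5347 0.0812 0.0597
top orange 0.047 38 mean [0.4238 0.3435 0.0515] circ 0.4246 0.3443 0.0084
top orange 0.02 708 mean [0.4236 0.3429 0.0254] circ 0.4239 0.344 0.0379
top tray 0.011 523 mean [ 0.4673 -0.1957  0.0138] circ 0.4661 -0.1938 0.0595
top tray 0.003 1252 mean [ 0.4652 -0.1953  0.006 ] circ 0.467 -0.1916 0.0897
top tall y -0.6 56 xmin 0.893 zmax 0.1 xmin at z [ 0.89 -0.5   0.08]
top tall y -0.5 655 xmin 0.863 zmax 0.13 xmin at z [ 0.86 -0.45  0.08]
top tall y -0.4 976 xmin 0.742 zmax 0.3 xmin at z [ 0.74 -0.31  0.08]
top tall y -0.3 1282 xmin 0.859 zmax 0.3 xmin at z [ 0.86 -0.2   0.1 ]
top tall y -0.2 1295 xmin 0.707 zmax 0.38 xmin at z [ 0.71 -0.1   0.29]
top tall y -0
[... 753 characters left out ...]
46 -0.1945  0.0137] circ 0.4649 -0.1929 0.0614
scene tray 0.003 590 mean [ 0.4646 -0.1916  0.0068] circ 0.4684 -0.1927 0.0887
scene tall y -0.6 16 xmin 0.891 zmax 0.1 xmin at z [ 0.89 -0.5   0.08]
scene tall y -0.5 507 xmin 0.86 zmax 0.37 xmin at z [ 0.86 -0.46  0.08]
scene tall y -0.4 900 xmin 0.74 zmax 0.37 xmin at z [ 0.74 -0.31  0.08]
scene tall y -0.3 1580 xmin 0.855 zmax 0.43 xmin at z [ 0.86 -0.2   0.08]
scene tall y -0.2 1700 xmin 0.706 zmax 0.38 xmin at z [ 0.71 -0.1   0.3 ]
scene tall y -0.1 3809 xmin 0.699 zmax 0.37 xmin at z [ 0.7  -0.09  0.29]
scene tall y -0.0 497 xmin 0.682 zmax 0.44 xmin at z [0.68 0.02 0.09]
scene tall y 0.1 18 xmin 0.844 zmax 0.44 xmin at z [0.84 0.1  0.41]
```

```bash
python3 -m handwheel '[[0,0,0,0,-0.5,-0.5,1],[0,0,0,0,-0.9,-0.9,1],[0,0,0,0,-0.9,-0.9,1],[0,0,0,0,-0.9,-0.9,1],[0,0,0,0,-0.9,-0.9,1]]'
```

```text
time: 1.02
tool_pos: [0.2857, -0.4583, 0.2923]
eef_rot: [0.698, 0.114, -0.698, 0.115]
ft_force: [0.4, 0.3, -0.3]
opening: 0.0871
```

```bash
python3 -m handwheel '[[0,0,0,0,-0.9,-0.9,1],[0,0,0,0,-0.9,-0.9,1],[0,0,0,0,-0.9,-0.9,1],[0,0,0,0,-0.9,-0.9,1],[0,0,0,0,-0.9,-0.9,1]]'; python3 -m handwheel '[[0,0,0,0.1,-0.9,-0.9,1],[0,0,0,0.1,-0.9,-0.9,1],[0,0,0,0.1,-0.9,-0.9,1],[0,0,0,0.1,-0.9,-0.9,1],[0,0,0,0.1,-0.9,-0.9,1]]'
```

```text
time: 1.43
tool_pos: [0.3704, -0.287, 0.2926]
eef_rot: [0.698, 0.114, -0.698, 0.115]
ft_force: [0.9, 0.4, 0.2]
opening: 0.087
time: 1.85
tool_pos: [0.4551, -0.1159, 0.2776]
eef_rot: [0.698, 0.114, -0.697, 0.115]
ft_force: [0.2, 0.6, -0.1]
opening: 0.0868
```

```bash
python3 -m handwheel '[[0,0,0,0.2,-0.9,-0.9,1],[0,0,0,0.2,-0.9,-0.9,1],[0,0,0,0.2,-0.9,-0.9,1],[0,0,0,0.2,-0.9,-0.9,1],[0,0,0,0.2,-0.9,-0.9,1]]'; python3 -m handwheel '[[0,0,0,0.2,-0.9,-0.9,1],[0,0,0,0.2,-0.9,-0.9,1],[0,0,0,0.2,-0.9,-0.9,1],[0,0,0,0.2,-0.6,-0.6,1],[0,0,0,0,0,0,1]]'; python3 - <<'E'
from h import *
s,c=snap('wrist','w1'); W=world(c,s)
print(s['tool_pos'],R.from_quat(s['eef_rot']).as_matrix().round(3),s['joint_positions'])
d=np.hypot(W[...,0]-.641,W[...,1]-.2575)<.06
for lo,hi in [(.045,.062),(.018,.033)]:
    p=W[d&(W[...,2]>lo)&(W[...,2]<hi)]
    if len(p)>4: print(len(p),p.mean(0).round(4),cv2.minEnclosingCircle(p[:,:2].astype(np.float32)))
t=np.array([.641,.2575,.099])-s['tool_pos']; print(t@R.from_quat(s['eef_rot']).as_matrix())
E
```

```text
time: 2.27
tool_pos: [0.5399, 0.055, 0.2474]
eef_rot: [0.698, 0.114, -0.697, 0.115]
ft_force: [-0.4, -1.1, 0.6]
opening: 0.0872
time: 2.68
tool_pos: [0.601, 0.1856, 0.2218]
eef_rot: [-0.697, -0.119, 0.698, -0.115]
ft_force: [-1.8, 0.9, 0.0]
opening: 0.0871
[0.60101178 0.18558707 0.22180591] [[-0.002  0.327 -0.945]
 [ 0.005 -0.945 -0.327]
 [-1.    -0.006 -0.   ]] [ 0.25914946  0.41937725 -0.76546772  1.57577417  0.29440197  1.26679241
 -1.78908087]
284 [0.6445 0.2586 0.0508] ((0.643895149230957, 0.2587341070175171), 0.007451742887496948)
4873 [0.6457 0.2584 0.0249] ((0.6441033482551575, 0.25940263271331787), 0.038082096725702286)
[ 0.12311082 -0.05419832 -0.06130325]
```

```bash
python3 -m handwheel '[[0,0,0,0,-0.45,-0.5,1],[0,0,0,0,-0.45,-0.5,1],[0,0,0,0,-0.45,-0.5,1],[0,0,0,0,-0.45,-0.5,1],[0,0,0,0,0,0,1]]'; python3 - <<'E'
from h import *
s,c=snap('wrist','w2'); W=world(c,s)
print(s['tool_pos'],R.from_quat(s['eef_rot']).as_matrix().round(3),s['joint_positions'])
d=np.hypot(W[...,0]-.641,W[...,1]-.2575)<.06
for lo,hi in [(.045,.062),(.018,.033)]:
    p=W[d&(W[...,2]>lo)&(W[...,2]<hi)]
    if len(p)>4: print(len(p),p.mean(0).round(4),cv2.minEnclosingCircle(p[:,:2].astype(np.float32)))
t=np.array([.6425,.258,.099])-s['tool_pos']; print(t@R.from_quat(s['eef_rot']).as_matrix())
E
```

```text
time: 3.15
tool_pos: [0.6413, 0.2515, 0.2234]
eef_rot: [0.698, 0.116, -0.697, 0.115]
ft_force: [-0.4, 0.1, 0.5]
opening: 0.0872
[0.64131815 0.2515418  0.22343224] [[ 0.001  0.322 -0.947]
 [ 0.002 -0.947 -0.322]
 [-1.    -0.002 -0.001]] [ 0.10822419  0.54427811 -0.74190581  1.41113481  0.36723492  1.32563528
 -1.89238457]
244 [0.6448 0.2596 0.0508] ((0.6442821621894836, 0.2592947781085968), 0.007994058541953564)
4114 [0.6466 0.26   0.0248] ((0.6442707180976868, 0.2594453692436218), 0.03781944140791893)
[ 0.12444787 -0.00548066 -0.00302963]
```

View pics/w2.png

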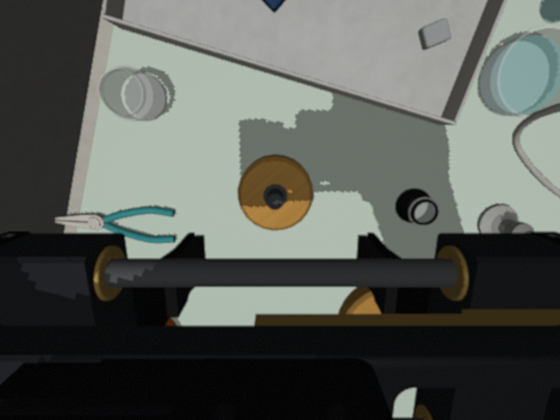

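```bash
python3 -m handwheel '[[0,0,0,0.8,-0.1,-0.06,1],[0,0,0,0.9,-0.1,-0.06,1],[0,0,0,0.9,0,0,1],[0,0,0,0.7,0,0,1],[0,0,0,0.3,0,0,1]]'; python3 - <<'E'
from h import *
s=env.read_state()
print(s['tool_pos'],R.from_quat(s['eef_rot']).as_matrix().round(3))
t=np.array([.643,.2585,.099])-s['tool_pos']; print(t@R.from_quat(s['eef_rot']).as_matrix())
E
```

```text
time: 3.62
tool_pos: [0.641, 0.2523, 0.1118]
eef_rot: [-0.696, -0.113, 0.7, -0.115]
ft_force: [-0.4, 0.2, -1.1]
opening: 0.087
[0.64099655 0.25233819 0.11182533] [[-0.005  0.318 -0.948]
 [-0.004 -0.948 -0.318]
 [-1.     0.002  0.006]]
[ 0.01279042 -0.00523639 -0.00393143]
```

```bash
python3 -m handwheel '[[0,0,0,0.1,-0.17,-0.13,1],[0,0,0,0.3,0,0,1],[0,0,0,0,0,0,1],[0,0,0,0,0,0,1],[0,0,0,0,0,0,1]]'; python3 - <<'E'
from h import *
s=env.read_state()
print(s['tool_pos'],R.from_quat(s['eef_rot']).as_matrix().round(3))
t=np.array([.643,.2585,.099])-s['tool_pos']; print(t@R.from_quat(s['eef_rot']).as_matrix())
E
```

```text
time: 4.03
tool_pos: [0.645, 0.2624, 0.1045]
eef_rot: [0.698, 0.115, -0.697, 0.115]
ft_force: [-0.7, 0.6, -1.0]
opening: 0.0871
[0.64502577 0.26236968 0.10447606] [[ 0.002  0.32  -0.947]
 [ 0.    -0.947 -0.32 ]
 [-1.     0.    -0.002]]
[0.00547096 0.00301708 0.00316721]
```

```bash
python3 -m handwheel '[[0,0,0,0.18,0.09,0.1,1],[0,0,0,0,0,0,1],[0,0,0,0,0,0,1],[0,0,0,0,0,0,0.2],[0,0,0,0,0,0,0.2]]'; python3 - <<'E'
from h import *
s=env.read_state()
print(s['tool_pos'])
t=np.array([.643,.2585,.099])-s['tool_pos']; print(t@R.from_quat(s['eef_rot']).as_matrix())
E
```

```text
time: 4.45
tool_pos: [0.6426, 0.2586, 0.098]
eef_rot: [0.698, 0.115, -0.698, 0.115]
ft_force: [0.2, 0.5, -0.1]
opening: 0.0799
[0.64257042 0.25863802 0.09797648]
[-0.00102341  0.00026832 -0.00036306]
```

```bash
python3 -m handwheel '[[0,0,0,0,0,0,0],[0,0,0,0,0,0,0],[0,0,0,0,0,0,0],[0,0,0,0,0,0,0],[0,0,0,0,0,0,0]]'; python3 -m handwheel '[[0,0,0,0,0,0,0],[0,0,0,0,0,0,0],[0,0,0,0,0,0,0],[0,0,0,0,0,0,0],[0,0,0,0,0,0,0]]'
```

```text
time: 4.87
tool_pos: [0.6425, 0.2587, 0.0978]
eef_rot: [-0.698, -0.115, 0.698, -0.115]
ft_force: [0.0, -0.1, -0.0]
opening: 0.0482
time: 5.28
tool_pos: [0.6425, 0.2585, 0.0978]
eef_rot: [-0.698, -0.115, 0.698, -0.115]
ft_force: [0.5, -0.4, -0.7]
opening: 0.0153
```

```bash
python3 -m handwheel '[[0,0,0,0,0,0,0],[0,0,0,0,0,0,0],[0,0,0,-0.2,0,0,0],[0,0,0,-0.5,0,0,0],[0,0,0,-0.8,0,0,0]]'; python3 -m handwheel '[[0,0,0,-0.8,0,0,0],[0,0,0,-0.6,0,0,0],[0,0,0,-0.3,0,0,0],[0,0,0,0,0,0,0],[0,0,0,0,0,0,0]]'; python3 - <<'E'
from h import *
s,c=snap('scene','s3'); s,c=snap('wrist','w3'); print(s['tool_pos'],s['opening'],s['ft_force'],s['joint_positions'])
W=world(c,s)
E
```

```text
time: 5.7
tool_pos: [0.6412, 0.2579, 0.1415]
eef_rot: [-0.696, -0.114, 0.699, -0.115]
ft_force: [0.5, -1.3, -1.7]
opening: 0.0156
time: 6.12
tool_pos: [0.6425, 0.2586, 0.1943]
eef_rot: [0.698, 0.115, -0.697, 0.115]
ft_force: [-0.7, -0.5, -2.1]
opening: 0.0151
[0.64204505 0.25825577 0.19299851] 0.015199640176571537 [-0.10857353 -0.46838466 -1.51047702] [ 0.09033329  0.57445693 -0.73066552  1.43274773  0.38799587  1.28293828
 -1.91567908]
```

View pics/s3.png

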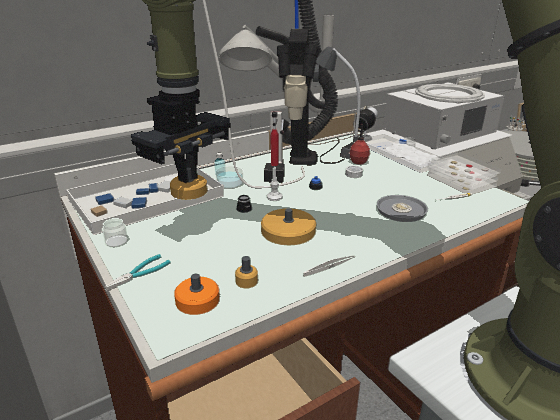

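View pics/w3.png

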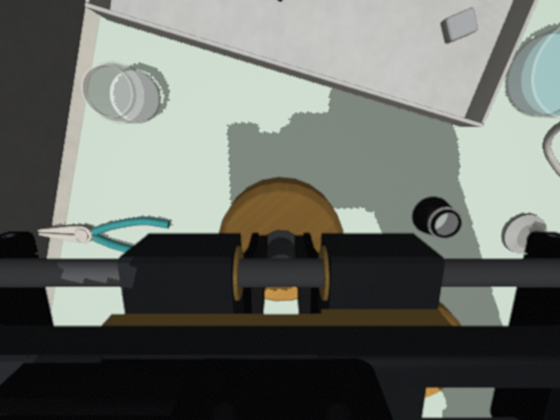

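```bash
python3 -m handwheel '[[0,0,0,-0.1,0.3,0.25,0],[0,0,0,-0.1,0.7,0.59,0],[0,0,0,0,0.8,0.67,0],[0,0,0,0,0.8,0.67,0],[0,0,0,0,0.8,0.67,0]]'; python3 -m handwheel '[[0,0,0,0,0.8,0.67,0],[0,0,0,0,0.8,0.67,0],[0,0,0,0,0.8,0.67,0],[0,0,0,0,0.8,0.67,0],[0,0,0,0,0.8,0.67,0]]'
```

```text
time: 6.63
tool_pos: [0.5927, 0.1324, 0.1987]
eef_rot: [-0.697, -0.114, 0.699, -0.115]
ft_force: [-0.9, 0.3, -1.2]
opening: 0.0152
time: 7.05
tool_pos: [0.5355, -0.0134, 0.199]
eef_rot: [-0.697, -0.114, 0.698, -0.114]
ft_force: [0.7, -0.5, -1.1]
opening: 0.0152
```

```bash
python3 -m handwheel '[[0,0,0,0,0.8,0.67,0],[0,0,0,0,0.8,0.67,0],[0,0,0,0,0.7,0.6,0],[0,0,0,0,0.4,0.33,0],[0,0,0,0,0,0,0]]'; python3 - <<'E'
from h import *
s,c=snap('wrist','w4'); print(s['tool_pos'],s['opening'],s['ft_force'],s['joint_positions'])
t=np.array([.4655,-.193,.105])-s['tool_pos']; print(t@R.from_quat(s['eef_rot']).as_matrix())
E
```

```text
time: 7.47
tool_pos: [0.4959, -0.1151, 0.1988]
eef_rot: [-0.697, -0.111, 0.699, -0.113]
ft_force: [-0.1, 0.0, -1.3]
opening: 0.0149
[ 0.49591002 -0.11511395  0.19882642] 0.014899707644624734 [-0.09850275  0.04761555 -1.2598942 ] [ 0.8059871   0.14080558 -0.67290627  1.89224172  0.09920486  1.14367335
 -1.15638805]
[0.09409939 0.06436667 0.05288327]
```

```bash
python3 -m handwheel '[[0,0,0,0,0.5,0.43,0],[0,0,0,0,0.6,0.5,0],[0,0,0,0,0.5,0.4,0],[0,0,0,0,0.2,0.2,0],[0,0,0,0,0,0,0]]'; python3 -m handwheel '[[0,0,0,0.3,0,0,0],[0,0,0,0.5,0,0,0],[0,0,0,0.2,0,0,0],[0,0,0,0,0,0,0],[0,0,0,0,0,0,0]]'; python3 - <<'E'
from h import *
s,c=snap('wrist','w5'); snap('top','t5'); snap('scene','s5'); s=env.read_state();print(s['tool_pos'],s['opening'],s['ft_force'],R.from_quat(s['eef_rot']).as_matrix().round(3))
t=np.array([.4655,-.193,.105])-s['tool_pos']; print(t@R.from_quat(s['eef_rot']).as_matrix())
E
```

```text
time: 7.93
tool_pos: [0.4716, -0.1767, 0.1994]
eef_rot: [-0.698, -0.114, 0.698, -0.114]
ft_force: [0.3, 0.7, -1.1]
opening: 0.0152
time: 8.35
tool_pos: [0.4727, -0.1742, 0.1694]
eef_rot: [-0.697, -0.116, 0.698, -0.115]
ft_force: [-0.2, -0.0, -0.6]
opening: 0.015
[ 0.47313433 -0.17528036  0.1704415 ] 0.015159367387561677 [ 0.41829203 -0.42287483 -1.17087544] [[ 0.001  0.321 -0.947]
 [-0.    -0.947 -0.321]
 [-1.     0.001 -0.001]]
[0.06544017 0.0142904  0.01297026]
```

View pics/s5.png

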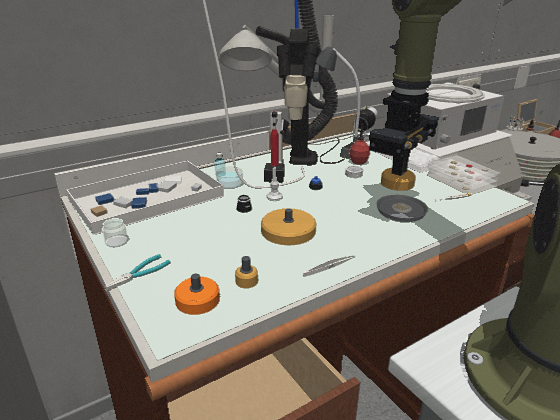

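View pics/w5.png

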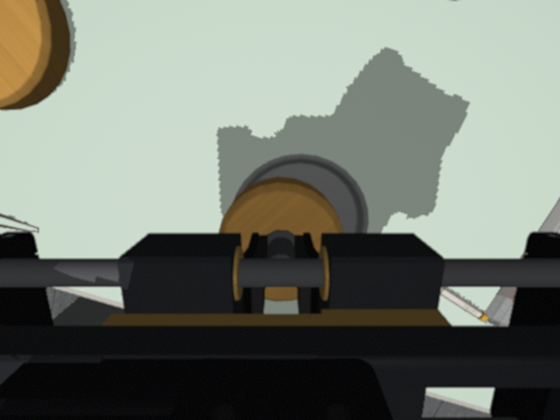

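```bash
python3 -m handwheel '[[0,0,0,0.3,0.2,0.2,0],[0,0,0,0.4,0.28,0.23,0],[0,0,0,0.3,0,0,0],[0,0,0,0,0,0,0],[0,0,0,0,0,0,0]]'; python3 - <<'E'
from h import *
s,c=snap('scene','s6'); s=env.read_state();print(s['tool_pos'],s['opening'],s['ft_force'])
W=world(c); hsv=cv2.cvtColor(c['color'],cv2.COLOR_RGB2HSV)
m=(np.hypot(W[...,0]-.4655,W[...,1]+.193)<.06)&(W[...,2]>.045)&(W[...,2]<.085)&(hsv[...,1]>100)
p=W[m];print(len(p),p.min(0),p.max(0))
t=p[p[:,2]>p[:,2].max()-.006];print(cv2.minEnclosingCircle(t[:,:2].astype(np.float32)),len(t))
t=np.array([.4655,-.193,.105])-s['tool_pos']; print(t@R.from_quat(s['eef_rot']).as_matrix())
E
```

```text
time: 8.92
tool_pos: [0.4641, -0.1933, 0.1386]
eef_rot: [-0.697, -0.115, 0.698, -0.114]
ft_force: [0.5, 1.1, 0.4]
opening: 0.015
[ 0.46472797 -0.19320125  0.13936928] 0.0147049547327853 [ 0.01146612  0.31844305 -0.96332276]
526 [ 0.423678   -0.22568565  0.04500454] [ 0.4958892  -0.15368327  0.08307309]
((0.4622156322002411, -0.17888882756233215), 0.007642130367457867) 3
[ 3.43689192e-02  8.98122991e-05 -8.08041759e-04]
```

```bash
python3 -m handwheel '[[0,0,0,0.25,0.02,0,0],[0,0,0,0.3,0,0,0],[0,0,0,0.25,0,0,0],[0,0,0,0.1,0,0,0],[0,0,0,0,0,0,0]]'; python3 -m handwheel '[[0,0,0,0.07,0,0,0],[0,0,0,0.05,0,0,0],[0,0,0,0.03,0,0,0],[0,0,0,0,0,0,0],[0,0,0,0,0,0,0]]'
```

```text
time: 9.38
tool_pos: [0.4644, -0.1935, 0.1115]
eef_rot: [-0.697, -0.115, 0.698, -0.114]
ft_force: [-0.5, 0.2, -1.0]
opening: 0.0151
time: 9.8
tool_pos: [0.4652, -0.194, 0.1085]
eef_rot: [0.698, 0.115, -0.698, 0.115]
ft_force: [-0.1, -0.3, -1.2]
opening: 0.015
```

```bash
python3 -m handwheel '[[0,0,0,0.07,0,0,0],[0,0,0,0.05,0,0,0],[0,0,0,0,0,0,0],[0,0,0,0,0,0,0],[0,0,0,0,0,0,0]]'; python3 -m handwheel '[[0,0,0,0.03,0,0,0],[0,0,0,0,0,0,0],[0,0,0,0,0,0,0],[0,0,0,0,0,0,0],[0,0,0,0,0,0,0]]'
```

```text
time: 10.22
tool_pos: [0.4651, -0.194, 0.1047]
eef_rot: [-0.698, -0.115, 0.698, -0.115]
ft_force: [0.5, 0.3, -0.7]
opening: 0.0148
time: 10.63
tool_pos: [0.4651, -0.194, 0.1039]
eef_rot: [0.698, 0.115, -0.698, 0.115]
ft_force: [-0.3, -0.8, -0.7]
opening: 0.0151
```

```bash
python3 -m handwheel '[[0,0,0,0.04,0,0,0],[0,0,0,0,0,0,0],[0,0,0,0,0,0,0],[0,0,0,0,0,0,0],[0,0,0,0,0,0,0]]'; python3 - <<'E'
from h import *
s,c=snap('scene','s7'); print(s['tool_pos'],s['ft_force'])
cv2.imwrite('pics/s7z.png',cv2.resize(c['color'][140:240,340:480,::-1],None,fx=5,fy=5))
W=world(c); hsv=cv2.cvtColor(c['color'],cv2.COLOR_RGB2HSV)
m=(np.hypot(W[...,0]-.4655,W[...,1]+.193)<.042)&(W[...,2]>.01)&(W[...,2]<.045)&(hsv[...,1]>100)
p=W[m];print(len(p),p.min(0),p.max(0),np.percentile(p[:,2],[5,50,75,90,95]))
t=p[p[:,2]>.028];print(cv2.minEnclosingCircle(t[:,:2].astype(np.float32)),len(t))
E
```

```text
time: 11.05
tool_pos: [0.4653, -0.194, 0.1037]
eef_rot: [-0.698, -0.114, 0.698, -0.115]
ft_force: [-3.0, 1.3, 7.4]
opening: 0.0152
[ 0.46527719 -0.19397938  0.10365377] [-2.95364566  1.29768915  7.37231638]
528 [ 0.42569006 -0.22664153  0.01018128] [ 0.49648189 -0.15466297  0.0433929 ] [0.01201676 0.02943155 0.0327787  0.03356553 0.03412444]
((0.46228134632110596, -0.1910707950592041), 0.03702160716056824) 294
```

View pics/s7z.png

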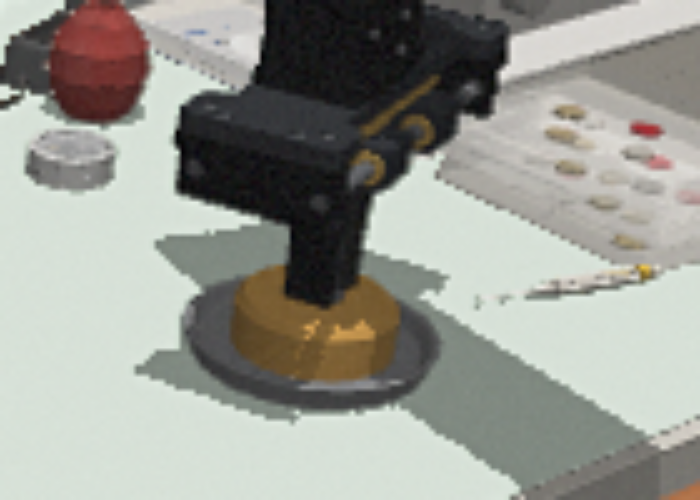

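The cover stands in the tray. Contact came at the expected height, with the cover's top at about 32 mm and roughly 8 N of force. I'll release now.

```bash
python3 -m handwheel '[[0,0,0,0,0,0,0.2],[0,0,0,0,0,0,0.4],[0,0,0,0,0,0,0.6],[0,0,0,0,0,0,0.6],[0,0,0,0,0,0,0.6]]'; python3 -m handwheel '[[0,0,0,0,0,0,0.6],[0,0,0,0,0,0,0.6],[0,0,0,-0.2,0,0,0.6],[0,0,0,-0.6,0,0,0.6],[0,0,0,-0.9,0,0,0.6]]'; python3 -m handwheel '[[0,0,0,-0.9,0,0,0.6],[0,0,0,-0.9,0,0,0.6],[0,0,0,-0.4,0,0,0.6],[0,0,0,0,0,0,0.6],[0,0,0,0,0,0,0.6]]'; python3 - <<'E'
from h import *
for n in ['top','scene']:
    s,c=snap(n,n+'9'); W=world(c)
    for name,(x,y),r in [('med',(.4655,-.193),.041),('small',(.42,.245),.04),('large',(.525,.087),.08)]:
        d=np.hypot(W[...,0]-x,W[...,1]-y)<r
        for lo,hi in ([(.047,.066),(.02,.037)]):
            p=W[d&(W[...,2]>lo)&(W[...,2]<hi)]
            if len(p)>4: print(n,name,len(p),p.mean(0).round(4),cv2.minEnclosingCircle(p[:,:2].astype(np.float32)))
print(s['time'],s['ft_force'],s['opening'])
cv2.imwrite('pics/s9z.png',cv2.resize(c['color'][140:240,340:480,::-1],None,fx=5,fy=5))
E
```

```text
time: 11.52
tool_pos: [0.4651, -0.194, 0.1025]
eef_rot: [-0.698, -0.115, 0.698, -0.115]
ft_force: [0.1, -0.0, -0.6]
opening: 0.0364
time: 11.93
tool_pos: [0.4635, -0.1932, 0.1524]
eef_rot: [-0.696, -0.116, 0.699, -0.114]
ft_force: [-0.0, -0.6, -0.3]
opening: 0.0521
time: 12.35
tool_pos: [0.4651, -0.1941, 0.2197]
eef_rot: [0.698, 0.114, -0.698, 0.115]
ft_force: [-0.1, 0.2, -1.7]
opening: 0.0524
top small 37 [0.4239 0.2463 0.0514] ((0.4239334762096405, 0.246379092335701), 0.007390283048152924)
top small 187 [0.4241 0.2454 0.0255] ((0.4244650900363922, 0.246791809797287), 0.02070753462612629)
top large 35 [0.5343 0.0812 0.0521] ((0.5349682569503784, 0.08130460977554321), 0.008234556764364243)
top large 1782 [0.5335 0.0812 0.026 ] ((0.5345118641853333, 0.08133984357118607), 0.05993310734629631)
scene med 45 [ 0.4619 -0.1912  0.0547] ((0.46133193373680115, -0.19164219498634338), 0.008819620124995708)
scene med 459 [ 0.4553 -0.1838  0.0306] ((0.4623505175113678, -0.1918141096830368), 0.03754032030701637)
scene small 53 [0.4216 0.2488 0.0513] ((0.42305004596710205, 0.24867525696754456), 0.008397542871534824)
scene small 248 [0.4167 0.2516 0.0263] ((0.42251208424568176, 0.2488553673028946), 0.02081870473921299)
scene large 36 [0.5316 0.0836 0.0512] ((0.5319070816040039, 0.08291727304458618), 0.007931564934551716)
scene large 1195 [0.5241 0.0886 0.0264] ((0.5313020348548889, 0.08156105130910873), 0.06101557984948158)
12.4 [ 0.33717575 -0.34658892  0.11542449] 0.05215173072607318
```

View pics/s9z.png

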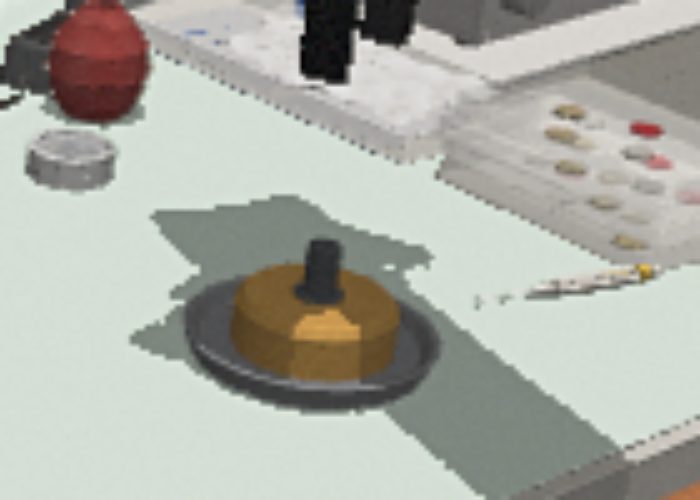

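```bash
python3 -c "
from rig import env
env.sign_off()"
```

```text
the job is handed in; nothing more can be done
```

The middle brass cover is standing over the movement on the tray floor, and the job was handed in at about 12.5 s of the 35 s allowed. I gripped it by the knob, carried it over and lowered it until it touched the floor (about 8 N). I then let go and lifted the gripper clear.

What the last checks showed:
- **Position:** in the scene camera the cover is about 3 mm from the tray's centre, against a limit of 18 mm.
- **Flatness:** the knob and the body are concentric to about 1 mm, so it is upright. Its top read about 32–34 mm before release, which matches the 32 mm expected when it stands on the floor.
- **Other covers:** the small and large covers measure within 2 mm of where they started. I did not touch the orange look-alike, but I did not re-measure it.
- **Robot:** the force reading was near zero after the lift, and the gripper is clear of everything.

**Not fully checked:** the arm hid the placed cover from the top camera, so the final position rests on the scene camera alone. The cameras disagreed with each other by 2–4 mm throughout, well inside the tolerances.

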